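# Switch the bench isolator over and lock it with its safety gate

### The arm

A 7-joint arm with a two-finger parallel gripper is mounted at the origin on the work surface. World frame = base frame: x ahead of the robot, y to its left, z up, the work surface at z = 0. Lengths are in mm, angles in rad, forces in N, time in s.
With the tool pointing down it reaches from about 400 to 875 mm from the base axis. Payload 4.4 kg.
Tool frame: the origin (TCP) lies where the fingers leave the gripper's body, on its centre line; the fingertips stand 73 mm ahead of it and the grasp point (between the pads) lies 54 mm ahead of it; z points along the fingers, y is the line along which they close (so a half turn about z gives the same grasp; the last joint's range is limited). The gripper opens to 85 mm and grips with 20 to 120 N. Pads are 22 mm wide; open, the fingers measure 114 mm over their backs; the gripper's body (76 mm by 85 mm) begins 54 mm behind the grasp point. The pads swing forward as they close: fully open they stand 13 mm farther back than shut.
Start: joints at [-1.308, 0.628, 0.038, 1.517, -0.027, 0.996, -0.02], TCP at [209.869, 615.201, 303.913] pointing down, gripper open.
Joint ranges: [-3.06, 3.06], [-0.37, 2.12], [-1.25, 1.32], [0.18, 2.47], [-1.1, 4.24], [0.23, 1.98], [-2.94, 2.94]. Speed limits (rad/s): [2.57, 2.57, 3.14, 3.14, 3.14, 3.14, 3.14].

### API

Orientations are given as [roll, pitch, yaw] about the fixed x, y, z axes, in that order (R = Rz(yaw) Ry(pitch) Rx(roll)).
In Python, from cell import ctrl, viewer, silhouettes gives the robot as it stands.
- The arm moves only by the shell command python3 -m creep 'ROWS'. ROWS is JSON, a list of rows, each an object with "jaw": the gripper command: -1 is shut, 1 is fully open, values between are in proportion; "xyz": the shift along the tool's x, y, z in mm, a list of three; "angular": the turn, a rotation vector about the tool's x, y, z in rad, a list of three. In form: [{"jaw": jaw, "xyz": [tx, ty, tz], "angular": [rx, ry, rz]}, ...]. A call has 1 to 12 rows; each row is the pose to reach, as a shift and turn from the pose commanded when the call began, along the tool's axes at that moment; what a row does not reach only later rows make up. A row lasts 1/8 s, in which the tool goes at most 62.5 mm and 10.7 degrees, less where a joint would pass 70% of its speed; a pose out of reach is approached as far as the arm can. A call with a gripper value outside its range is refused whole. The fingers move at their own pace and stop on an object; the grip force is fixed at half the most. Time passes only in rows, so rows that repeat a pose let the fingers close. It gives the time, the measured TCP pose, the force, the opening and the grip force at its end, in the units of the state.
- ctrl.read_state(): the state, without advancing time (a new reading comes with each control period).
- viewer.get_image(name): name is "scene" or "side" or "wrist"; returns (picture, depth): 480x640x3 uint8, red, green, blue; 480x640 float32, mm along the optical axis (not along the pixel's ray), 0 where there is no reading.
- viewer.camera_model(name): a dict with "fx", "fy", "cx", "cy" (pixels), "T" (4x4, takes a point from camera to world coordinates). Camera axes: x right, y down, z forward; pixel columns grow to the right and rows downward; lengths in mm; the calibration is good to about 2 mm. A picture is of the moment at which its call begins: read the wrist's pose just before it. camera_model takes no time and is no camera call; for the wrist camera it gives the pose at the moment of the call.
- ctrl.finish_job(): hands the job in; it is judged then, once.
Trained networks look in the newest picture that a camera, given by its name, has taken for a name from the list of things; names that differ only in an ending like _2 or _b are one class to them, and where a whole thing is asked for, a point or a joint stands for the part that bears it (a point fixed in the world has none). Each returns a list of dicts, best first, with "score" (0 to 1); they miss things now and then, are a little off and sometimes report something else, mostly with a low value. They report only what shows in the picture. A call takes as long as a camera call.
- silhouettes(camera, target): "pixels" (480x640 bool, what is visible of it) and "xy" ([column, row] in pixels, amid what is visible of it).
The state is a dict: "clock": time; "qpos": joint angles; "qd": joint speeds; "tau": joint torques, N m; "eef_pos": TCP position; "tool_rot": TCP orientation; "force": force on the tool from outside, world axes, zero at the start; "torque": the same for the moment, N m; "width": finger opening in mm; "gripper_force": force on a finger pad.
Only numpy, scipy, OpenCV 4.12 (cv2) and the standard library are available. Lean on these libraries where they do the work, as an engineer would, in place of code of your own. Each camera call takes 0.05 s, during which the arm holds its last target. There are 200 camera calls.

### The job

Take this bench out of service at the sloping switch console with the lever: slide the steel safety gate up the slope, clear of the lever, throw the lever right over to the other end of its slot, then slide the gate fully back down so that it traps the lever there. Let go, and leave the other things on the bench where they are.

Things in the scene. Friction and masses are not known exactly. Their poses are not given: they have to be found in the camera images.
- console: Switch console, fixed: grey wedge-shaped box, 212 mm deep (x), 150 wide (y); white deck sloping up and back at 28 degrees from level (front edge 35 mm high, back 148). The console with lever and gate. Origin: centre of underside; x from low front to high back, y to its left, z up. Up-slope means (cos 28, 0, sin 28), deck normal (-sin 28, 0, cos 28) in these axes.
- housing_face (a point): Fixed point: foot of the meter housing's face on the deck, console's centre line. The housing (40 mm thick, 150 wide) stands square on the deck at its upper end, rising 105 mm along the deck normal, so it leans out over the deck. A tool pointing straight down at the gate's knob runs into it; one square to the deck does not. Axes as the console's.
- lever_pivot (a point): Fixed point: the lever's pivot, on the console's centre line, 25 mm below the deck surface along the deck normal; in the console's frame (-50.0, 0, 36.4) mm; the housing's face is 139 mm up-slope of it. The lever turns about the up-slope direction through this point. Axes as the console's.
- lever (a joint): Lever angle, rad. 0: leaning to the console's left (+y), 34 degrees from the deck normal; 0.6: square to the deck; 1.2: leaning to its right, 34 degrees, the other end, at a stop. Starts at 0 to 0.05. Stays where it is left; 0.2 Nm moves it. With the gate down it has only about 0.08 rad of play at either end: it cannot pass the gate's tongue.
- lever_grip (a point): Centre of the lever's black round grip, 82 mm from the pivot along the lever. Grip: 22 mm diameter (18 at its foot), from 55 to 108 mm from the pivot; below it a steel shaft of 12 mm diameter. Site z runs along the lever, away from the pivot; x is up-slope.
- gate (a joint): Gate position along up-slope, m. 0: fully down, tongue across the lever's path (home); 0.030: fully up, at a stop. The lever is free to pass above 0.020. Starts at 0 to 0.002. Stays where it is left; about 3 N moves it. It goes home only if the lever is within about 0.08 rad of one of its ends.
- gate_knob (a point): Point on the axis of the gate's steel knob (16 mm diameter, 32 tall, square to the deck), 10 mm below its top, 38 mm off the deck; with the gate down 55 mm up-slope of the pivot. The knob stands on the gate plate (24 mm wide, top 16 mm off the deck), which runs between two guides 39 mm wide overall, 19 mm high. Axes: x up-slope, y console's left, z deck normal.
- meter_console: Bystander, fixed: a console of the same outer shape and size, with a rotary selector instead of lever and gate. Origin and axes as for the console.
- multimeter: Bystander, loose: hand multimeter lying flat, 170 x 82 x 45 mm. Origin: centre of its underside.
- module_a: Bystander, loose: grey plug-in brick 52 x 36 x 25 mm. Origin: centre of its underside.
- module_b: Bystander, loose: grey plug-in brick 52 x 36 x 25 mm. Origin: centre of its underside.
- mouse: Bystander, loose: round black computer mouse, 60 mm across, 36 mm high. Origin: centre of its underside.
- parts_tray: Bystander, loose: white parts tray 100 x 140 x 30 mm. Origin: centre of its underside.
- screwdriver: Bystander, loose: screwdriver with a black handle, lying flat, about 200 mm long. Origin: about its middle.

How it is judged (in metres and radians):
On the way, in this order (a step that is already met when the one before it is completed fails the run):
1. the gate is slid up, clear of the lever, which still stands at its first end (value of joint gate above 0.02 m and value of joint lever below 0.3 rad), for 0.1 s.
2. the lever is thrown right over to the other end (value of joint lever above 1.08 rad and value of joint gate above 0.015 m), for 0.2 s.
At the end, for the whole second after the job is handed in: The lever stands at the other end of its slot (joint above 1.08 rad of 1.2) and the gate is back down (within 4 mm of fully home), trapping it; nothing else was moved by more than 30 mm (value of joint gate below 0.004 m and value of joint lever above 1.08 rad); the robot touches nothing.
It fails at once if a loose thing on the bench is pushed away by more than 30 mm (distance of any of multimeter, module_a, module_b, mouse, parts_tray, screwdriver from where it was at the start of the episode above 0.03 m).
It also fails if it takes over 58 s, if anything falls off the work surface, if the arm or the gripper's body presses on something with over 40 N, if the wrist force passes 120 N, or if a joint passes its speed limit or range.

## Working session

There is one attempt and no reset: what is moved stays moved. The work goes in short steps, Python scripts to look and compute and a shell command to move; the robot and the scene stay as the last step left them, time stands still between calls to the robot, and variables do not carry over. Pictures are saved under pics/ and viewed, at most 10 in all, crops included, and the job is handed in when it is done.

```bash
mkdir -p pics; ls
python3 - <<'E'
from cell import ctrl, viewer, silhouettes
import cv2, numpy as np
s=ctrl.read_state(); print({k:np.round(v,3).tolist() for k,v in s.items()})
for n in ("scene","side"):
    im,d=viewer.get_image(n); cv2.imwrite(f"pics/{n}0.png",im[:,:,::-1]); np.savez(f"{n}0.npz",im=im,d=d)
    m=viewer.camera_model(n); print(n,m["fx"],m["cx"],m["cy"],np.round(m["T"],3).tolist())
    for t in ("console","lever","gate","gate_knob"):
        for r in silhouettes(n,t)[:3]:
            p=r["pixels"]&(d>0); v,u=np.nonzero(p); z=d[p]
            P=np.c_[(u-m["cx"])*z/m["fx"],(v-m["cy"])*z/m["fy"],z,np.ones_like(z)]@m["T"].T
            print(n,t,round(r["score"],2),np.round(r["xy"]),p.sum(),np.median(P[:,:3],0).round(0) if len(P) else 0,P[:,:3].min(0).round(),P[:,:3].max(0).round())
E
```

```text
pics
{'clock': 0.0, 'qpos': [-1.308, 0.629, 0.038, 1.518, -0.027, 0.996, -0.02], 'qd': [-0.0, -0.0, -0.002, -0.001, 0.0, -0.002, -0.001], 'tau': [0.0, -56.34, 1.226, -19.344, 0.011, 0.01, -0.0], 'eef_pos': [209.709, 614.72, 302.995], 'tool_rot': [-3.14, 0.0, 2.813], 'force': [0.762, -0.062, -0.2], 'torque': [0.016, 0.048, -0.028], 'gripper_force': 0.0, 'width': 85.295}
scene 580.2770228445044 318.76648382171567 236.80005580027296 [[-0.816, 0.504, -0.283, 909.64], [0.578, 0.713, -0.397, 482.131], [0.002, -0.488, -0.873, 1109.107], [0.0, 0.0, 0.0, 1.0]]
scene console 0.81 [336. 317.] 10475 [679. 201. 147.] [504.  82.  -4.] [738. 259. 238.]
scene console 0.74 [366. 293.] 288 [580. 179.  85.] [549. 157.  57.] [609. 188. 133.]
scene console 0.54 [287. 118.] 384 [ 433. -320.   26.] [ 402. -354.    3.] [ 455. -301.   40.]
scene lever 0.69 [392. 302.] 310 [549. 220. 106.] [526. 190.  65.] [568. 241. 125.]
scene lever 0.17 [287. 119.] 369 [ 432. -320.   26.] [ 402. -354.    3.] [ 455. -301.   40.]
scene gate 0.83 [368. 295.] 312 [581. 179.  85.] [549. 149.  57.] [641. 219. 220.]
scene gate_kn
[... 151 characters left out ...]
4, 0.113, 454.114], [-0.175, -0.741, 0.648, -648.178], [-0.003, -0.658, -0.753, 880.729], [0.0, 0.0, 0.0, 1.0]]
side console 0.77 [342. 200.] 6263 [646. 127.  91.] [519.  95.  -6.] [794. 576. 236.]
side lever 0.73 [255. 192.] 276 [440. 290.  22.] [412. 279.  -3.] [468. 350.  29.]
side lever 0.62 [299. 191.] 158 [545. 213. 100.] [528. 195.   1.] [561. 309. 122.]
side gate 0.56 [320. 199.] 228 [592. 174.  92.] [551. 161.  67.] [628. 190. 131.]
side gate 0.29 [353. 263.] 381 [658.  -8.  23.] [633. -19.  -6.] [686.  42.  31.]
side gate_knob 0.53 [318. 194.] 244 [591. 173.  92.] [551. 161.  59.] [628. 190. 131.]
side gate_knob 0.5 [352. 263.] 344 [658.  -8.  24.] [634. -19.   1.] [685.  20.  31.]
```

View pics/scene0.png

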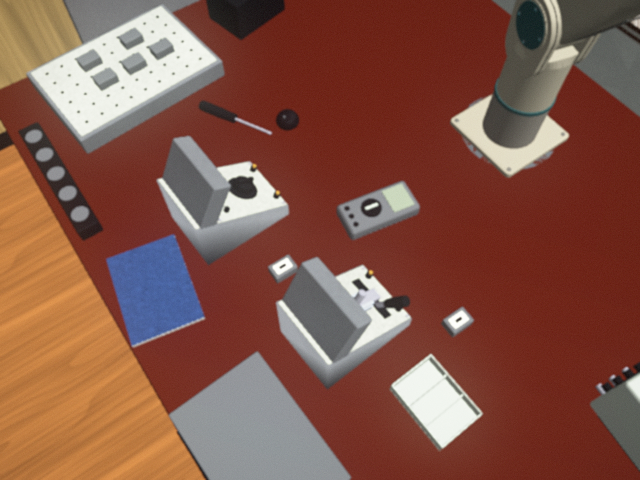

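View pics/side0.png

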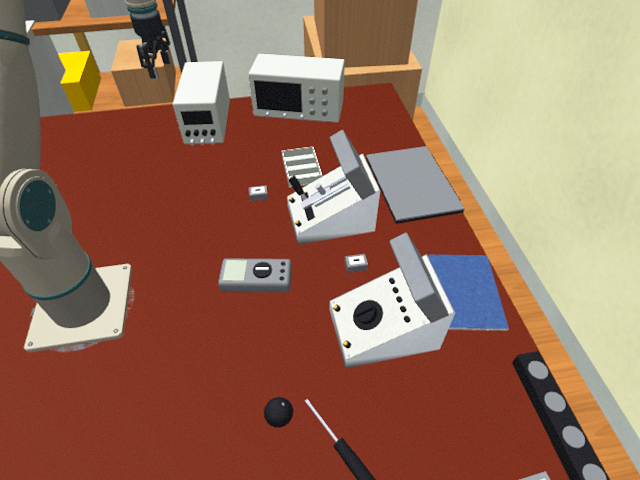

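The lever console is the one at (345,320) in the scene picture and (335,195) in the side one. Its lever grip (398,303) leans to the console's left and the gate knob is at about (368,297). I'll fit the console pose to the depth points next.

```bash
cat > h.py <<'E'
import numpy as np, cv2
from scipy.spatial.transform import Rotation as R
from scipy.optimize import least_squares
from cell import ctrl, viewer, silhouettes
S,C=np.sin(np.radians(28)),np.cos(np.radians(28))
poly=np.array([(-106,0),(106,0),(106,148),(96.3,142.5),(47,235.2),(11.7,216.4),(61,123.7),(-106,35)],np.float32)
def cloud(d,m,mask):
    p=mask&(d>0); v,u=np.nonzero(p); z=d[p]
    return (np.c_[(u-m["cx"])*z/m["fx"],(v-m["cy"])*z/m["fy"],z,np.ones_like(z)]@m["T"].T)[:,:3]
def sdf(P,q):
    c,s=np.cos(q[2]),np.sin(q[2]); X=P-[q[0],q[1],0]
    x=X[:,0]*c+X[:,1]*s; y=-X[:,0]*s+X[:,1]*c
    a=-np.array([cv2.pointPolygonTest(poly,(float(i),float(j)),True) for i,j in zip(x,P[:,2]-(q[3] if len(q)>3 else 0))]); b=abs(y)-75
    return np.where((a>0)&(b>0),np.hypot(a,b),np.maximum(a,b))
def Rc(yaw): # columns: upslope, left, deck normal, in world
    return R.from_euler('z',yaw).as_matrix()@np.array([[C,0,-S],[0,1,0],[S,0,C]])
def pivot(q): return np.r_[q[:2],q[3] if len(q)>3 else 0]+R.from_euler('z',q[2]).apply([-50,0,36.4])
E
python3 - <<'E'
from h import *
Ps=[]
for n in ("scene","side"):
    f=np.load(n+"0.npz"); im,d=f["im"],f["d"]; m=viewer.camera_model(n)
    viewer.get_image(n)
    r=silhouettes(n,"console")[0]; mk=cv2.erode(r["pixels"].astype(np.uint8),np.ones((3,3)))>0
    for t in ("lever","gate"):
        for rr in silhouettes(n,t)[:2]: mk&=~(cv2.dilate(rr["pixels"].astype(np.uint8),np.ones((7,7)))>0)
    P=cloud(d,m,mk); P=P[(P[:,0]<780)&(P[:,1]<300)&(P[:,2]>8)]; Ps.append(P[::max(1,len(P)//1200)])
    print(n,len(P))
for nm,P in (("scene",Ps[0]),("side",Ps[1]),("both",np.vstack(Ps))):
  best=min((least_squares(lambda q:sdf(P,q),[620,170,y,0],loss="soft_l1",f_scale=3,diff_step=1e-4,x_scale=[10,10,.1,10]) for y in (-.4,0,.4)),key=lambda r:r.cost)
  q=best.x; M=Rc(q[2]); pv=pivot(q)
  print(nm,q.round(3),best.cost.round(),"med|r|",np.median(abs(sdf(P,q))).round(2))
print("pivot",pv.round(1),"knob0",(pv+M@[55,0,63]).round(1))
a=np.radians(34);print("grip0",(pv+82*M@[0,np.sin(a),np.cos(a)]).round(1),"grip1",(pv+82*M@[0,-np.sin(a),np.cos(a)]).round(1))
for n in ("scene","side"):
    m=viewer.camera_model(n);d=np.load(n+"0.npz")["d"]
    for t in ("lever_grip","gate_knob"):
        r=[r for r in silhouettes(n,t)]
        for r in r[:2]:
            L=(cloud(d,m,r["pixels"])-pv)@M; print(n,t,np.median(L,0).round(1),L.min(0).round(),L.max(0).round())
E
```

```text
scene 9129
side 4921
scene [6.27525e+02 1.77721e+02 5.00000e-02 0.00000e+00] 1472.0 med|r| 0.74
side [6.26836e+02 1.78289e+02 4.80000e-02 1.35300e+00] 2819.0 med|r| 1.01
both [6.27325e+02 1.78158e+02 4.80000e-02 1.52400e+00] 3943.0 med|r| 0.83
pivot [577.4 175.7  37.9] knob0 [596.3 176.7 119.4]
grip0 [543.3 220.   97.9] grip1 [547.7 128.4  97.9]
scene lever_grip [ 7.  45.9 71.2] [-31.  15.  24.] [14. 67. 95.]
scene gate_knob [ -59.5 -605.6   11.1] [-127. -685.  -15.] [ -31. -487.   37.]
scene gate_knob [27.7  2.3 41.2] [ -9. -17.  28.] [67. 12. 74.]
side lever_grip [ 1.8 39.  63.8] [-42.   6. -33.] [ 11. 187.  92.]
side gate_knob [-124.3  118.9   45.8] [-151.  109.   22.] [-99. 151.  63.]
side gate_knob [37.2 -2.5 40.3] [ -8. -13.  24.] [75. 28. 73.]
```

```bash
cat >> h.py <<'E'
Q=[627.3,178.2,.048,1.0]; M=Rc(Q[2]); PV=pivot(Q)
Rt=np.c_[-M[:,0],M[:,1],-M[:,2]]
def go(u,l,n):  # TCP target relative to the pivot (up-slope,left,normal), square to deck
    s=ctrl.read_state(); R0=R.from_euler('xyz',s["tool_rot"]).as_matrix(); p=np.array(s["eef_pos"])
    print("t",s["clock"],"now",((p-PV)@M).round(1),"-> xyz",(R0.T@(PV+M@[u,l,n]-p)).round(1),"ang",R.from_matrix(R0.T@Rt).as_rotvec().round(3))
E
python3 -c "
from h import *
go(55,0,200); print((PV+M@[55,0,200]).round())"
```

```text
t 1.1 now [-180.4  456.5  397.8] -> xyz [-447.6 -313.9   64.1] ang [-0.092 -0.483 -0.369]
[532. 174. 240.]
```

```bash
python3 -m creep '[{"jaw":1,"xyz":[-37,-26,5],"angular":[-0.008,-0.04,-0.031]},{"jaw":1,"xyz":[-75,-52,10],"angular":[-0.015,-0.08,-0.061]},{"jaw":1,"xyz":[-112,-78,16],"angular":[-0.023,-0.12,-0.092]},{"jaw":1,"xyz":[-150,-105,21],"angular":[-0.031,-0.16,-0.123]},{"jaw":1,"xyz":[-187,-131,27],"angular":[-0.038,-0.2,-0.154]},{"jaw":1,"xyz":[-224,-157,32],"angular":[-0.046,-0.24,-0.184]},{"jaw":1,"xyz":[-261,-183,37],"angular":[-0.054,-0.28,-0.215]},{"jaw":1,"xyz":[-298,-209,43],"angular":[-0.061,-0.32,-0.246]},{"jaw":1,"xyz":[-336,-235,48],"angular":[-0.069,-0.36,-0.277]},{"jaw":1,"xyz":[-373,-262,53],"angular":[-0.077,-0.4,-0.307]},{"jaw":1,"xyz":[-410,-288,59],"angular":[-0.084,-0.44,-0.338]},{"jaw":1,"xyz":[-448,-314,64],"angular":[-0.092,-0.483,-0.369]}]'
python3 - <<'E'
from h import *
go(55,0,200)
im,d=viewer.get_image("wrist"); m=viewer.camera_model("wrist"); cv2.imwrite("pics/w1.png",im[:,:,::-1])
for t in ("gate_knob","lever_grip","gate"):
    for r in silhouettes("wrist",t)[:2]:
        L=(cloud(d,m,r["pixels"])-PV)@M
        if len(L): print(t,round(r["score"],2),r["xy"],np.median(L,0).round(1),np.percentile(L,3,0).round(),np.percentile(L,97,0).round()); 
        if t=="gate_knob" and len(L): T=L[(L[:,2]>66)&(L[:,2]<78)]; print("top",len(T),T.mean(0).round(1) if len(T) else 0)
E
```

```text
clock: 2.6
eef_pos: [511.4, 200.2, 242.9]
tool_rot: [-3.134, 0.453, -3.119]
force: [0.6, -0.3, 0.2]
width: 85.3
gripper_force: 0.0
t 2.6 now [ 39.3  27.5 211.8] -> xyz [-16.7 -26.9  11.8] ang [-0.019 -0.036 -0.023]
gate_knob 0.72 [284.9, 234.6] [29.6 -5.7 39.4] [ -8. -18.  38.] [66.  5. 72.]
top 637 [56.  -6.2 70.8]
lever_grip 0.96 [363.5, 194.2] [-1.1 39.4 81.3] [-9. 11. 33.] [ 9. 58. 92.]
gate 0.59 [282.8, 237.2] [29.7 -5.6 39.4] [ -8. -18.  38.] [69.  5. 72.]
```

View pics/w1.png

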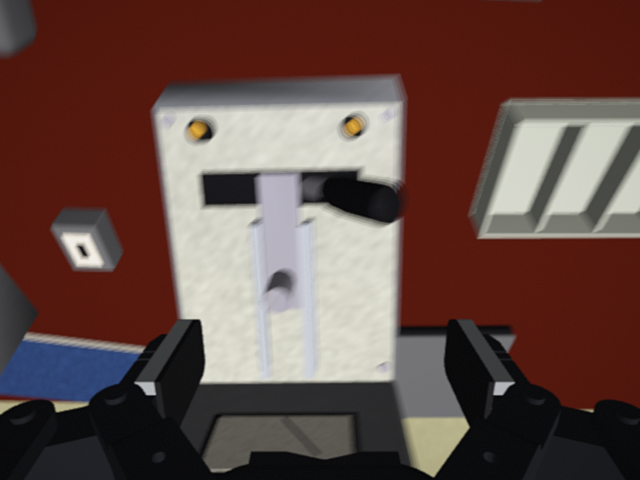

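The wrist picture shows the knob at (280,290), the gate plate running from (280,175) to (280,305), and the lever grip at (375,198) leaning left. The arm was still moving, so I'll let it settle and measure once more.

```bash
python3 -m creep '[{"jaw":1,"xyz":[0,0,0],"angular":[0,0,0]},{"jaw":1,"xyz":[0,0,0],"angular":[0,0,0]},{"jaw":1,"xyz":[0,0,0],"angular":[0,0,0]},{"jaw":1,"xyz":[0,0,0],"angular":[0,0,0]}]'
python3 - <<'E'
from h import *
m=viewer.camera_model("wrist"); im,d=viewer.get_image("wrist")
for t in ("gate_knob","lever_grip"):
    for r in silhouettes("wrist",t)[:1]:
        L=(cloud(d,m,r["pixels"])-PV)@M
        print(t,round(r["score"],2),r["xy"],np.median(L,0).round(1),np.percentile(L,3,0).round(),np.percentile(L,97,0).round()); 
        if t=="gate_knob": T=L[(L[:,2]>66)&(L[:,2]<78)]; print("top",len(T),T.mean(0).round(1),np.median(T,0).round(1))
go(55,0,160);go(55,0,123)
E
```

```text
clock: 3.3
eef_pos: [510.5, 201.1, 242.8]
tool_rot: [-3.134, 0.452, -3.119]
force: [0.2, 0.5, 0.4]
width: 85.8
gripper_force: 0.0
gate_knob 0.81 [282.8, 238.4] [28.   1.1 40.3] [-10. -11.  39.] [66. 11. 72.]
top 661 [54.2  0.6 71.5] [53.9  0.6 71.9]
lever_grip 0.9 [360.7, 197.0] [-2.7 45.8 82.3] [-11.  17.  32.] [ 7. 65. 93.]
t 3.45 now [ 38.6  28.1 212. ] -> xyz [-18.9 -26.7  51.9] ang [-0.02  -0.037 -0.023]
t 3.45 now [ 38.6  28.1 212. ] -> xyz [-20.3 -26.   88.9] ang [-0.02  -0.037 -0.023]
```

```bash
python3 -m creep '[{"jaw":1,"xyz":[-10,-13,15],"angular":[-0.01,-0.018,-0.012]},{"jaw":1,"xyz":[-19,-26.5,30],"angular":[-0.02,-0.037,-0.023]},{"jaw":1,"xyz":[-19,-26.5,45],"angular":[-0.02,-0.037,-0.023]},{"jaw":1,"xyz":[-19,-26,60],"angular":[-0.02,-0.037,-0.023]},{"jaw":1,"xyz":[-20,-26,75],"angular":[-0.02,-0.037,-0.023]},{"jaw":1,"xyz":[-20,-26,88],"angular":[-0.02,-0.037,-0.023]},{"jaw":1,"xyz":[-20,-26,88],"angular":[-0.02,-0.037,-0.023]},{"jaw":1,"xyz":[-20,-26,88],"angular":[-0.02,-0.037,-0.023]}]'; python3 -c "
from h import *
go(54.5,.5,122)"
```

```text
clock: 4.45
eef_pos: [567.4, 175.2, 172.7]
tool_rot: [3.141, 0.488, -3.094]
force: [-0.6, -0.6, 0.2]
width: 85.0
gripper_force: 0.0
t 4.45 now [ 54.7  -0.2 124.1] -> xyz [0.2 0.7 2.1] ang [ 0. -0. -0.]
```

```bash
python3 -m creep '[{"jaw":-1,"xyz":[0,0.5,1],"angular":[0,0,0]},{"jaw":-1,"xyz":[0,0.5,1],"angular":[0,0,0]},{"jaw":-1,"xyz":[0,0.5,1],"angular":[0,0,0]},{"jaw":-1,"xyz":[0,0.5,1],"angular":[0,0,0]},{"jaw":-1,"xyz":[0,0.5,1],"angular":[0,0,0]},{"jaw":-1,"xyz":[0,0.5,1],"angular":[0,0,0]},{"jaw":-1,"xyz":[0,0.5,1],"angular":[0,0,0]},{"jaw":-1,"xyz":[0,0.5,1],"angular":[0,0,0]}]'
```

```text
clock: 5.45
eef_pos: [568.0, 175.2, 171.9]
tool_rot: [-3.141, 0.489, -3.094]
force: [-2.0, -2.3, 5.8]
width: 13.9
gripper_force: 58.5
```

```bash
python3 -m creep '[{"jaw":-1,"xyz":[-5,0.5,1],"angular":[0,0,0]},{"jaw":-1,"xyz":[-10,0.5,1],"angular":[0,0,0]},{"jaw":-1,"xyz":[-15,0.5,1],"angular":[0,0,0]},{"jaw":-1,"xyz":[-20,0.5,1],"angular":[0,0,0]},{"jaw":-1,"xyz":[-24,0.5,1],"angular":[0,0,0]},{"jaw":-1,"xyz":[-28,0.5,1],"angular":[0,0,0]},{"jaw":-1,"xyz":[-28,0.5,1],"angular":[0,0,0]},{"jaw":-1,"xyz":[-28,0.5,1],"angular":[0,0,0]},{"jaw":-1,"xyz":[-28,0.5,1],"angular":[0,0,0]}]'; python3 -c "
from h import *
go(54.5,.5,122)
im,d=viewer.get_image('scene'); cv2.imwrite('pics/s2.png',cv2.resize(im[220:380,260:440,::-1],None,fx=3,fy=3))"
```

```text
clock: 6.58
eef_pos: [592.6, 176.4, 184.7]
tool_rot: [-3.141, 0.489, -3.094]
force: [-9.3, -4.6, 13.3]
width: 13.5
gripper_force: 59.6
t 6.575 now [ 8.260e+01 -1.000e-01  1.229e+02] -> xyz [28.1  0.6  0.9] ang [-0.001  0.    -0.001]
```

View pics/s2.png

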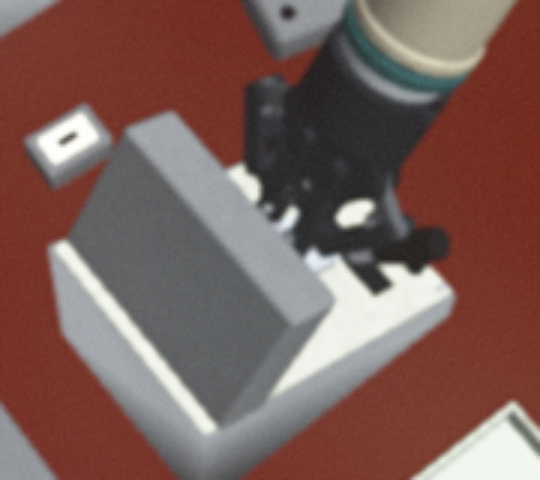

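The crop shows the fingers around the knob and the lever grip at (425,245), still at its first end. Force and travel agree with a 28 mm slide. Now I'll release and back off.

```bash
python3 -m creep '[{"jaw":0.2,"xyz":[0,0,0],"angular":[0,0,0]},{"jaw":0.2,"xyz":[0,0,0],"angular":[0,0,0]},{"jaw":0.2,"xyz":[0,0,0],"angular":[0,0,0]},{"jaw":0.2,"xyz":[0,0,-20],"angular":[0,0,0]},{"jaw":0.2,"xyz":[0,0,-45],"angular":[0,0,0]},{"jaw":-1,"xyz":[20,20,-75],"angular":[0,0,0]},{"jaw":-1,"xyz":[45,40,-90],"angular":[0,0,0]},{"jaw":-1,"xyz":[70,50,-90],"angular":[0,0,0]},{"jaw":-1,"xyz":[83,50,-90],"angular":[0,0,0]},{"jaw":-1,"xyz":[83,50,-90],"angular":[0,0,0]},{"jaw":-1,"xyz":[83,50,-90],"angular":[0,0,0]},{"jaw":-1,"xyz":[83,50,-90],"angular":[0,0,0]}]'
python3 - <<'E'
from h import *
m=viewer.camera_model("wrist"); im,d=viewer.get_image("wrist"); cv2.imwrite("pics/w2.png",im[:,:,::-1])
for t in ("gate_knob","lever_grip"):
    for r in silhouettes("wrist",t)[:1]:
        L=(cloud(d,m,r["pixels"])-PV)@M
        print(t,round(r["score"],2),r["xy"],np.median(L,0).round(1),np.percentile(L,3,0).round(),np.percentile(L,97,0).round()); 
        if t=="gate_knob": T=L[(L[:,2]>66)&(L[:,2]<78)]; print("top",len(T),T.mean(0).round(1),np.median(T,0).round(1))
go(0,100,210);go(0,100,138)
E
```

```text
clock: 8.12
eef_pos: [476.2, 221.7, 224.7]
tool_rot: [3.141, 0.489, -3.095]
force: [0.0, -0.1, -0.1]
width: 0.2
gripper_force: 0.0
gate_knob 0.58 [246.7, 315.5] [50.1  0.9 40.2] [ 16. -11.  38.] [83. 10. 56.]
top 1 [76.8  5.3 66.1] [76.8  5.3 66.1]
lever_grip 0.96 [316.6, 255.4] [-4.5 46.9 81.2] [-11.  18.  28.] [ 7. 65. 93.]
t 8.275 now [  0.3  50.7 211.9] -> xyz [ 0.3 49.3  1.9] ang [ 0.     0.    -0.001]
t 8.275 now [  0.3  50.7 211.9] -> xyz [ 0.3 49.3 73.9] ang [ 0.     0.    -0.001]
```

View pics/w2.png

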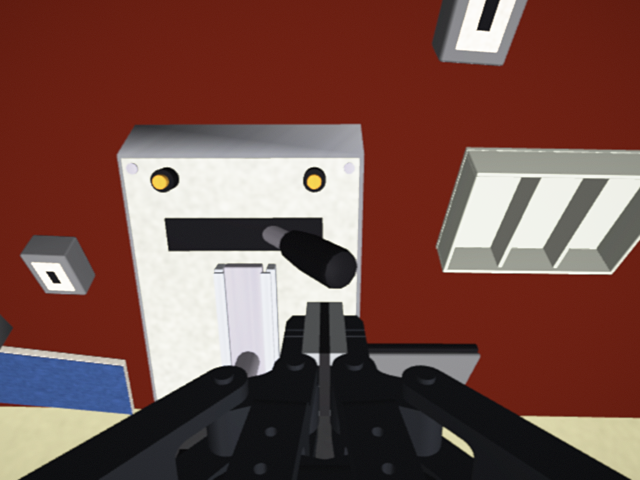

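The gate plate now ends at (245,268), about 27 mm up, and its tongue is out of the slot. The lever grip at (335,265) is still at its first end. I'll come down to the left of the lever and sweep it right with the fingers shut.

```bash
python3 -m creep '[{"jaw":-1,"xyz":[0,25,0],"angular":[0,0,0]},{"jaw":-1,"xyz":[0,50,0],"angular":[0,0,0]},{"jaw":-1,"xyz":[0,52,20],"angular":[0,0,0]},{"jaw":-1,"xyz":[0,52,45],"angular":[0,0,0]},{"jaw":-1,"xyz":[0,52,69],"angular":[0,0,0]},{"jaw":-1,"xyz":[0,52,69],"angular":[0,0,0]},{"jaw":-1,"xyz":[0,40,69],"angular":[0,0,0]},{"jaw":-1,"xyz":[0,28,69],"angular":[0,0,0]},{"jaw":-1,"xyz":[0,16,69],"angular":[0,0,0]},{"jaw":-1,"xyz":[0,4,69],"angular":[0,0,0]},{"jaw":-1,"xyz":[0,-8,69],"angular":[0,0,0]},{"jaw":-1,"xyz":[0,-20,69],"angular":[0,0,0]}]'
python3 -c "
from h import *
go(0,-15,143)"
```

```text
clock: 9.78
eef_pos: [508.6, 203.9, 164.4]
tool_rot: [3.14, 0.49, -3.093]
force: [-1.4, 3.0, 2.5]
width: 0.4
gripper_force: 1.5
t 9.775 now [1.000e-01 3.130e+01 1.438e+02] -> xyz [  0.2 -46.3   0.7] ang [0.002 0.001 0.001]
```

```bash
python3 -m creep '[{"jaw":-1,"xyz":[0,-10,0],"angular":[0,0,0]},{"jaw":-1,"xyz":[0,-20,0],"angular":[0,0,0]},{"jaw":-1,"xyz":[0,-30,0],"angular":[0,0,0]},{"jaw":-1,"xyz":[0,-38,0],"angular":[0,0,0]},{"jaw":-1,"xyz":[0,-44,0],"angular":[0,0,0]},{"jaw":-1,"xyz":[0,-44,0],"angular":[0,0,0]},{"jaw":-1,"xyz":[0,-44,0],"angular":[0,0,0]}]'
python3 -c "
from h import *
go(0,-20,143)
m=viewer.camera_model('wrist'); im,d=viewer.get_image('wrist'); cv2.imwrite('pics/w3.png',im[:,:,::-1])
for r in silhouettes('wrist','lever_grip')[:1]:
    L=(cloud(d,m,r['pixels'])-PV)@M; print(r['score'],r['xy'],np.median(L,0).round(1),np.percentile(L,3,0).round(),np.percentile(L,97,0).round())
    L=L[L[:,2]>60]; a=np.arctan2(-L[:,1],L[:,2]); print('ang',np.median(a)+.6)
"
```

```text
clock: 10.65
eef_pos: [510.8, 158.7, 163.3]
tool_rot: [-3.141, 0.488, -3.095]
force: [-0.3, -0.1, -0.4]
width: 0.3
gripper_force: 0.0
t 10.65 now [ -0.3 -13.9 142.8] -> xyz [-0.3 -6.1 -0.2] ang [-0.001 -0.    -0.001]
0.89 [260.0, 327.7] [ -7.  -35.5  86.1] [-12. -53.  33.] [  2. -12.  99.]
ang 1.0001540927576211
```

View pics/w3.png

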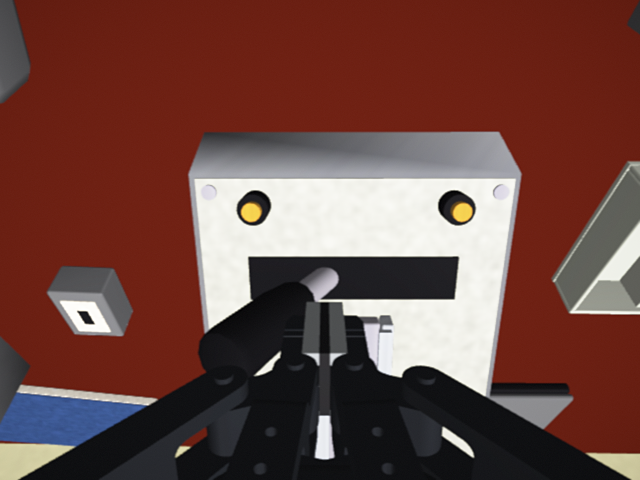

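The lever (grip at (250,325)) has come over to about 1.0 rad. I'll push a little further, watching the force.

```bash
python3 -m creep '[{"jaw":-1,"xyz":[0,-3,0],"angular":[0,0,0]},{"jaw":-1,"xyz":[0,-6,0],"angular":[0,0,0]},{"jaw":-1,"xyz":[0,-8,0],"angular":[0,0,0]},{"jaw":-1,"xyz":[0,-10,0],"angular":[0,0,0]},{"jaw":-1,"xyz":[0,-10,0],"angular":[0,0,0]}]'
python3 -m creep '[{"jaw":-1,"xyz":[0,-1,0],"angular":[0,0,0]},{"jaw":-1,"xyz":[0,-2,0],"angular":[0,0,0]},{"jaw":-1,"xyz":[0,-2,0],"angular":[0,0,0]}]'
python3 -c "
from h import *
go(0,-20,143)
m=viewer.camera_model('wrist'); im,d=viewer.get_image('wrist')
for r in silhouettes('wrist','lever_grip')[:1]:
    L=(cloud(d,m,r['pixels'])-PV)@M; print(r['score'],r['xy'],np.median(L,0).round(1),np.percentile(L,3,0).round(),np.percentile(L,97,0).round())
    L=L[L[:,2]>60]; a=np.arctan2(-L[:,1],L[:,2]); print('ang',np.median(a)+.6)
"
```

```text
clock: 11.38
eef_pos: [511.3, 149.2, 163.4]
tool_rot: [3.141, 0.488, -3.094]
force: [-1.5, 1.8, -0.5]
width: -0.0
gripper_force: 0.7
clock: 11.75
eef_pos: [511.3, 147.3, 163.4]
tool_rot: [3.141, 0.488, -3.094]
force: [-0.6, 2.4, -0.1]
width: -0.1
gripper_force: 0.8
t 11.75 now [ -0.3 -25.3 142.9] -> xyz [-0.3  5.3 -0.1] ang [ 0. -0. -0.]
0.91 [264.8, 322.7] [ -6.8 -45.3  83.5] [-12. -62.  32.] [  3. -16.  94.]
ang 1.1085664011987935
```

```bash
python3 -m creep '[{"jaw":-1,"xyz":[0,-1,0],"angular":[0,0,0]},{"jaw":-1,"xyz":[0,-2,0],"angular":[0,0,0]},{"jaw":-1,"xyz":[0,-2,0],"angular":[0,0,0]}]'; python3 -m creep '[{"jaw":-1,"xyz":[0,-1,0],"angular":[0,0,0]},{"jaw":-1,"xyz":[0,-2,0],"angular":[0,0,0]},{"jaw":-1,"xyz":[0,-2,0],"angular":[0,0,0]}]'
```

```text
clock: 12.22
eef_pos: [511.5, 145.3, 163.4]
tool_rot: [3.141, 0.488, -3.094]
force: [0.1, 1.5, 0.1]
width: -0.0
gripper_force: 0.7
clock: 12.6
eef_pos: [511.5, 143.5, 163.4]
tool_rot: [3.141, 0.488, -3.094]
force: [-0.4, 3.0, -0.5]
width: 0.2
gripper_force: 1.0
```

```bash
python3 -m creep '[{"jaw":-1,"xyz":[0,-1,0],"angular":[0,0,0]},{"jaw":-1,"xyz":[0,-2,0],"angular":[0,0,0]},{"jaw":-1,"xyz":[0,-2,0],"angular":[0,0,0]}]';python3 -c "
from h import *
go(0,-20,143)
m=viewer.camera_model('wrist'); im,d=viewer.get_image('wrist')
for r in silhouettes('wrist','lever_grip')[:1]:
    L=(cloud(d,m,r['pixels'])-PV)@M; print(r['score'],np.percentile(L,3,0).round(),np.percentile(L,97,0).round())
    L=L[L[:,2]>60]; a=np.arctan2(-L[:,1],L[:,2]); print('ang',np.median(a)+.6)
"
```

```text
clock: 12.98
eef_pos: [511.5, 142.9, 163.5]
tool_rot: [3.139, 0.488, -3.092]
force: [-0.2, 5.5, 0.2]
width: 0.0
gripper_force: 2.2
t 12.975 now [ -0.3 -29.7 143. ] -> xyz [-0.3  9.7  0. ] ang [ 0.003 -0.001  0.001]
0.73 [-12. -65.  33.] [  4. -18.  92.]
ang 1.1476417360745366
```

The force is rising and the tip has stopped following, so the lever is at its stop. Next I'll back off and go above the knob.

```bash
python3 -m creep '[{"jaw":-1,"xyz":[0,5,0],"angular":[0,0,0]},{"jaw":-1,"xyz":[0,12,-5],"angular":[0,0,0]},{"jaw":-1,"xyz":[0,20,-25],"angular":[0,0,0]},{"jaw":-1,"xyz":[0,30,-50],"angular":[0,0,0]},{"jaw":0.4,"xyz":[-15,30,-70],"angular":[0,0,0]},{"jaw":0.4,"xyz":[-40,30,-70],"angular":[0,0,0]},{"jaw":0.4,"xyz":[-65,30,-70],"angular":[0,0,0]},{"jaw":0.4,"xyz":[-83,30,-70],"angular":[0,0,0]},{"jaw":0.4,"xyz":[-83,30,-70],"angular":[0,0,0]},{"jaw":0.4,"xyz":[-83,30,-70],"angular":[0,0,0]},{"jaw":0.4,"xyz":[-83,30,-70],"angular":[0,0,0]}]'
python3 - <<'E'
from h import *
m=viewer.camera_model("wrist"); im,d=viewer.get_image("wrist"); cv2.imwrite("pics/w4.png",im[:,:,::-1])
for t in ("gate_knob","lever_grip"):
    for r in silhouettes("wrist",t)[:1]:
        L=(cloud(d,m,r["pixels"])-PV)@M
        print(t,round(r["score"],2),r["xy"],np.percentile(L,3,0).round(),np.percentile(L,97,0).round()); 
        if t=="gate_knob": T=L[(L[:,2]>66)&(L[:,2]<78)]; print("top",len(T),T.mean(0).round(1))
go(82.5,.3,123)
E
```

```text
clock: 14.45
eef_pos: [549.6, 173.2, 263.6]
tool_rot: [-3.141, 0.487, -3.093]
force: [0.2, -0.2, -0.7]
width: 59.8
gripper_force: 0.0
gate_knob 0.98 [327.6, 201.9] [ 18. -11.  39.] [94. 11. 72.]
top 680 [81.9  0.1 71.6]
lever_grip 0.91 [229.4, 104.4] [-10. -65.  33.] [  9. -17.  92.]
t 14.6 now [ 82.2  -1.1 212.8] -> xyz [-0.4  1.4 89.8] ang [ 0.    -0.001  0.   ]
```

View pics/w4.png

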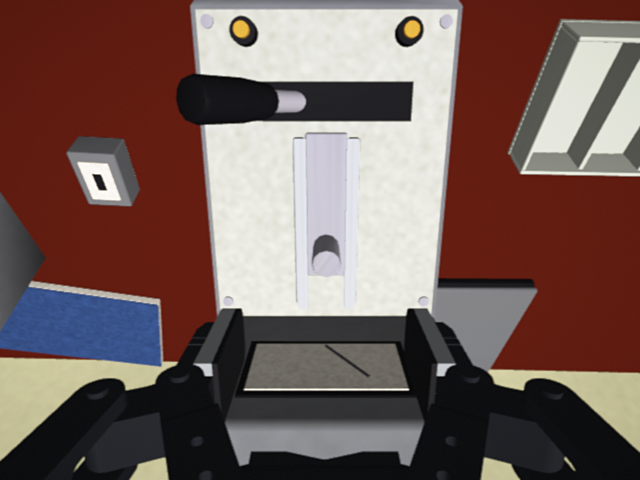

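The lever grip at (230,100) is hard over to the right and the gate is up with its knob at (327,255). The fingers are centred above it, so I'll go down and grasp.

```bash
python3 -m creep '[{"jaw":0.4,"xyz":[0,1,20],"angular":[0,0,0]},{"jaw":0.4,"xyz":[0,1,40],"angular":[0,0,0]},{"jaw":0.4,"xyz":[0,1,60],"angular":[0,0,0]},{"jaw":0.4,"xyz":[0,1,78],"angular":[0,0,0]},{"jaw":0.4,"xyz":[0,1,89],"angular":[0,0,0]},{"jaw":0.4,"xyz":[0,1,89],"angular":[0,0,0]},{"jaw":-1,"xyz":[0,1,89],"angular":[0,0,0]},{"jaw":-1,"xyz":[0,1,89],"angular":[0,0,0]},{"jaw":-1,"xyz":[0,1,89],"angular":[0,0,0]},{"jaw":-1,"xyz":[0,1,89],"angular":[0,0,0]},{"jaw":-1,"xyz":[0,1,89],"angular":[0,0,0]},{"jaw":-1,"xyz":[0,1,89],"angular":[0,0,0]}]'; python3 -c "
from h import *
go(54.5,.5,123)"
```

```text
clock: 16.1
eef_pos: [592.3, 176.3, 186.3]
tool_rot: [3.141, 0.489, -3.094]
force: [-3.1, -2.1, 5.4]
width: 13.9
gripper_force: 58.5
t 16.1 now [ 83.1  -0.3 124.5] -> xyz [28.6  0.8  1.5] ang [ 0.     0.001 -0.   ]
```

```bash
python3 -m creep '[{"jaw":-1,"xyz":[5,0,0],"angular":[0,0,0]},{"jaw":-1,"xyz":[10,0,0],"angular":[0,0,0]},{"jaw":-1,"xyz":[15,0,0],"angular":[0,0,0]},{"jaw":-1,"xyz":[20,0,0],"angular":[0,0,0]},{"jaw":-1,"xyz":[24,0,0],"angular":[0,0,0]},{"jaw":-1,"xyz":[27,0,0],"angular":[0,0,0]},{"jaw":-1,"xyz":[27,0,0],"angular":[0,0,0]}]';python3 -m creep '[{"jaw":-1,"xyz":[1,0,0],"angular":[0,0,0]},{"jaw":-1,"xyz":[2,0,0],"angular":[0,0,0]},{"jaw":-1,"xyz":[2,0,0],"angular":[0,0,0]}]'; python3 -c "
from h import *
go(54.5,.5,123)"
```

```text
clock: 16.98
eef_pos: [568.9, 175.1, 173.9]
tool_rot: [3.141, 0.491, -3.094]
force: [-2.5, -1.2, 6.3]
width: 13.8
gripper_force: 58.5
clock: 17.35
eef_pos: [567.5, 175.1, 173.2]
tool_rot: [3.142, 0.491, -3.094]
force: [-1.4, -2.0, 6.6]
width: 13.8
gripper_force: 58.5
t 17.35 now [ 55.1  -0.3 124.5] -> xyz [0.6 0.8 1.5] ang [-0.     0.003 -0.   ]
```

```bash
python3 -m creep '[{"jaw":-1,"xyz":[1,0,0],"angular":[0,0,0]},{"jaw":-1,"xyz":[2,0,0],"angular":[0,0,0]},{"jaw":-1,"xyz":[2,0,0],"angular":[0,0,0]},{"jaw":-1,"xyz":[2,0,0],"angular":[0,0,0]}]'; python3 -c "
from h import *
go(54.5,.5,123)"
```

```text
clock: 17.85
eef_pos: [566.4, 175.0, 172.6]
tool_rot: [-3.142, 0.493, -3.094]
force: [-0.6, -0.8, 6.0]
width: 13.4
gripper_force: 58.5
t 17.85 now [ 53.8  -0.3 124.5] -> xyz [-0.7  0.8  1.5] ang [-0.     0.004 -0.001]
```

```bash
python3 -m creep '[{"jaw":-1,"xyz":[1,0,0],"angular":[0,0,0]},{"jaw":-1,"xyz":[2,0,0],"angular":[0,0,0]},{"jaw":-1,"xyz":[2,0,0],"angular":[0,0,0]}]'; python3 -m creep '[{"jaw":0.3,"xyz":[0,0,0],"angular":[0,0,0]},{"jaw":0.3,"xyz":[0,0,0],"angular":[0,0,0]},{"jaw":0.3,"xyz":[0,0,0],"angular":[0,0,0]},{"jaw":0.3,"xyz":[0,0,-20],"angular":[0,0,0]},{"jaw":0.3,"xyz":[0,0,-45],"angular":[0,0,0]},{"jaw":0.3,"xyz":[0,0,-70],"angular":[0,0,0]},{"jaw":0.3,"xyz":[0,0,-90],"angular":[0,0,0]},{"jaw":0.3,"xyz":[0,0,-90],"angular":[0,0,0]},{"jaw":0.3,"xyz":[0,0,-90],"angular":[0,0,0]},{"jaw":0.3,"xyz":[0,0,-90],"angular":[0,0,0]}]'
python3 - <<'E'
from h import *
m=viewer.camera_model("wrist"); im,d=viewer.get_image("wrist"); cv2.imwrite("pics/w5.png",im[:,:,::-1])
for t in ("gate_knob","lever_grip"):
    for r in silhouettes("wrist",t)[:1]:
        L=(cloud(d,m,r["pixels"])-PV)@M
        print(t,round(r["score"],2),r["xy"],np.percentile(L,3,0).round(),np.percentile(L,97,0).round()); 
        if t=="gate_knob": T=L[(L[:,2]>66)&(L[:,2]<78)]; print("top",len(T),T.mean(0).round(1))
E
```

```text
clock: 18.23
eef_pos: [566.2, 175.0, 172.5]
tool_rot: [-3.141, 0.496, -3.095]
force: [2.3, -0.1, 7.1]
width: 13.6
gripper_force: 58.5
clock: 19.48
eef_pos: [521.0, 172.7, 248.6]
tool_rot: [-3.141, 0.487, -3.094]
force: [0.2, -0.5, 0.5]
width: 55.4
gripper_force: 0.0
gate_knob 0.91 [326.5, 205.6] [-11. -11.  39.] [61. 11. 72.]
top 681 [52.9  0.2 71.6]
lever_grip 0.75 [232.8, 166.8] [-11. -65.  32.] [  8. -17.  92.]
```

View pics/w5.png

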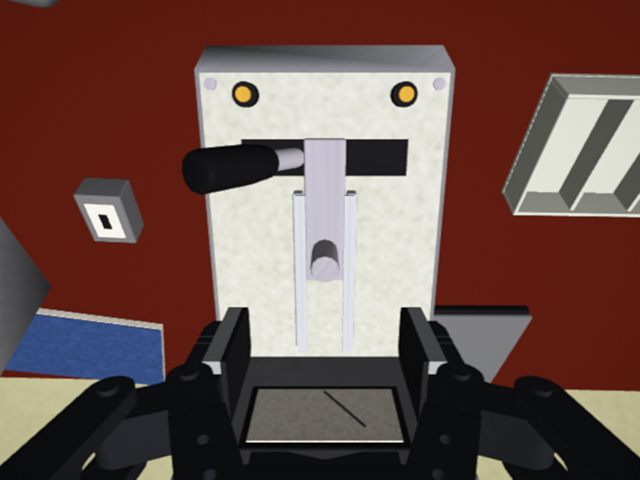

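The gate's tongue is across the slot again (tip at (325,142)) and the knob is 1.3 mm lower than at the start, so it is home. The lever grip at (232,167) is trapped on the right and the gripper is clear.

```bash
python3 -c "
from cell import ctrl
print(ctrl.finish_job())"
```

```text
the job is handed in; nothing more can be done
None
```

The job is handed in, though no verdict came back: by camera measurement the lever is at the far end (about 1.15 rad), the gate is fully down and traps it, and the gripper is clear; I saw nothing else disturbed, but took no final measurement of the loose items.

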